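# Hang the slide rack on the fold-out drain hook

## Task

Swing the flat folded hook of the white draining stand all the way out from its back plate, then lift the slide rack out of the green trough and hang it by its bail on the hook, over the drip tray. Keep the rack upright all the while, leave it hanging still and free, and do not disturb the stain bottles, the petri dish or the oil bottle.

Things in the scene. Friction and masses are not known exactly. Their poses are not given: they have to be found in the camera images.
- stand: White draining stand, fixed to the worktop. Base plate 108 (x, from -42 to +66 mm) x 175 (y) mm with a low grey drip tray (rim 20 mm above the worktop). At its far (+x) edge stands a back plate, its front face 50 mm on the +x side of the origin, 16 mm thick, 175 mm wide (from y = -72 to +102 mm), 149 mm high. Origin on the worktop, under the hanging rack (the hinge axis is at x = +38, y = -20 mm); axes as the world's at yaw 0, z up.
- hook (a joint): Angle of the folding hook about its vertical hinge, rad: 0 = folded flat along the back plate (the arm points along the stand's +y), 1.57 = fully out at the stop (the arm points square away from the plate, along the stand's -x). Grows counter-clockwise seen from above. Friction only (about 0.08 N m), no spring: it stays where it is left.
- hook_hinge (a point): Point on the hook's vertical hinge axis at the height of the arm's top face (150 mm above the worktop); 12 mm in front of the back plate. Fixed on the stand. A wall cabinet hangs behind, from 0.45 m up, beyond about x = 0.6, with handles a little nearer: a tall wrist should lean back to the robot at the folded hook. Axes turn with the hook: +y along the arm away from the hinge, z up.
- hook_seat (a point): Middle of the flat top face of the steel hook arm, 40 mm out from the hinge axis. The arm is 14 mm wide, 8 mm high and 80 mm long. Axes turn with the hook: +y along the arm away from the hinge, z up.
- hook_lug (a point): Top centre of the red upright round lug at the free end of the arm, 75 mm from the hinge axis: 10 mm in diameter, standing 24 mm above the arm's top face. When folded it stands 7 mm in front of the plane of the back plate, which ends 1 mm below the arm's top, so that the whole lug stands clear above the plate. The lug also keeps the bail from slipping off.
- trough: Green open trough, fixed on the worktop: 76 (x) x 110 (y) x 44 mm high, walls and floor 5 mm. Origin under its centre, z up.
- rack: Steel slide rack with glass slides, about 0.16 kg, standing in the trough (8 mm play all round). Basket 50 (x) x 84 (y) x 30 mm high; over it a rectangular steel bail in the rack's y-z plane, 10 mm thick in x, with a clear opening 50 mm wide (y) and 62 mm high (z = 30 to 92 mm); top bar 8 mm high (z = 92 to 100 mm); on the bar a blue grip tab. Total height 128 mm. Origin at the centre of the underside, z up. The rack looks the same turned half round.
- rack_bail (a point): Middle of the underside of the bail's top bar, 92 mm above the rack's underside: this rests on the hook arm. Axes as the rack's.
- rack_tab (a point): Centre of the blue grip tab: 12 mm thick (x) x 30 mm wide (y) x 28 mm high, its top 14 mm above this point. Axes as the rack's.
- stain_violet: Violet dropper bottle, 37 mm wide, 106 mm high, behind the work; a bystander. Origin under its centre.
- stain_safranin: Red dropper bottle, 37 mm wide, 106 mm high, behind the work; a bystander. Origin under its centre.
- petri_1: Pale covered petri dish, 60 mm in diameter, 14 mm high, between stand and trough; a bystander. Origin under its centre.
- immersion_oil: Small brown bottle with black cap, 26 mm wide, 60 mm high, at the left; a bystander. Origin under its centre.
Mind the look-alikes: they are no part of the job. Of the things that look like the rack, the larger one is meant.

How it is judged (in metres and radians):
On the way:
1. the hook is swung out to at least 1.4 rad while the rack still stands in the trough (value of joint hook above 1.4 rad and horizontal distance between rack and trough below 0.015 m), for 0.2 s.
At the end, for the whole second after the job is handed in: Hook out by 1.4 rad or more; the rack hangs still on it: underside of the bail's bar on the arm's top (-6 to +8 mm), within 20 mm of the arm sideways and 36 mm of its middle lengthwise, bail square across the arm within 0.4 rad, rack upright within 0.2 rad (value of joint hook above 1.4 rad and x of rack_bail in the frame of hook_seat between -0.02 and 0.02 m and y of rack_bail in the frame of hook_seat between -0.036 and 0.036 m and z of rack_bail in the frame of hook_seat between -0.006 and 0.008 m and angle between rack's own z axis and vertical below 0.2 rad and angle between the x axis of rack and the y axis of hook_seat, either way round below 0.4 rad and linear speed of rack below 0.03 m/s and angular speed of rack below 0.3 rad/s); the robot touches nothing.
It fails at once if the rack is tipped more than 0.6 rad (angle between rack's own z axis and vertical above 0.6 rad).
It fails at once if a bystander (stain bottles, petri dish, oil bottle) is pushed more than 25 mm or knocked over (distance of any of stain_violet, stain_safranin, petri_1, immersion_oil from where it was at the start of the episode above 0.025 m or angle between any of stain_violet, stain_safranin, petri_1, immersion_oil's own z axis and vertical above 0.5 rad).
It also fails if it takes over 56 s, if anything falls off the work surface, if the arm or the gripper's body presses on something with over 40 N, if the wrist force passes 120 N, or if a joint passes its speed limit or range.

## Robot

A 6-joint arm with a two-finger parallel gripper is mounted at the origin on a cart in front of the work surface, level with it; the furniture and walls round the work are solid. World frame = base frame: x ahead of the robot, y to its left, z up, the work surface at z = 0. Lengths are in mm, angles in rad, forces in N, time in s.
With the tool pointing down it reaches from about 350 to 975 mm from the base axis. Payload 7.1 kg.
Tool frame: the origin (TCP) lies between the finger pads; the fingertips stand 14 mm ahead of it and the grasp point (between the pads) lies 5 mm behind it (ctrl.tcp_to_tips is the distance from the TCP to the fingertips, in mm); z points along the fingers, y is the line along which they close (so a half turn about z gives the same grasp; the last joint's range is limited). The gripper opens to 88 mm and grips with 3 to 60 N. Pads are 20 mm wide; open, the fingers measure 115 mm over their backs; the gripper's body (75 mm by 178 mm) begins 61 mm behind the grasp point.
Start: joints at [1.125, 0.423, 1.63, -0, 1.089, -0.019], TCP at [258.693, 568.931, 236.675] pointing down, gripper open.
Joint ranges: [-3, 3], [-0.9, 2.11], [0.09, 2.58], [-1.31, 4.45], [0.11, 2.69], [-2.54, 2.54]. Speed limits (rad/s): [2.39, 2.39, 3.01, 3.14, 3.14, 3.14].

## Interface

Orientations are given as a rotation vector (axis times angle).
In Python, from workcell import ctrl gives the robot as it stands.
- The arm moves only by the tool apply_moves, never from a script. Its argument "series" is a list that holds one entry, the list of rows, each a list of 7 numbers: the shift along the tool's x, y, z in cm, then the turn, a rotation vector about the tool's x, y, z in degrees, then the opening, from 0 (shut) to 1 (fully open). A call has 1 to 12 rows; each row shifts and turns the commanded pose from where the row before left it, along the tool's axes as they then stand; what a row does not reach is not made up. A row lasts 1/10 s, in which the tool goes at most 50 mm and 8.59 degrees, less where a joint would pass 70% of its speed; a pose out of reach is approached as far as the arm can. A call with a gripper value outside its range is refused whole. The fingers move at their own pace and stop on an object; the grip force is fixed at half the most. Time passes only in rows, so rows that do not move let the fingers close. It gives the time, the measured TCP pose, the force and the opening at its end, in the units of the state.
- ctrl.get_obs(): the state, without advancing time (a new reading comes with each control period).
- ctrl.get_image(name): name is "scene" or "top"; returns a dict with "img" (420x560x3 uint8, blue, green, red), "K" (3x3 intrinsics, pixels), "cam_to_world" (4x4, takes a point from camera to world coordinates). Camera axes: x right, y down, z forward; pixel columns grow to the right and rows downward; lengths in mm; the calibration is good to about 2 mm. A picture is of the moment at which its call begins. There is no depth.
- ctrl.close_job(): hands the job in, once; it reports no verdict.
The state is a dict: "t": time; "qpos": joint angles; "qvel": joint speeds; "joint_torque": joint torques, N m; "ee_pos": TCP position; "orientation": TCP orientation; "ft_force": force on the tool from outside, world axes, zero at the start; "moment": the same for the moment, N m; "width": finger opening in mm.
Only numpy, scipy, OpenCV 4.12 (cv2) and the standard library are available. Lean on these libraries where they do the work, as an engineer would, in place of code of your own. Each camera call takes 0.05 s, during which the arm holds its last target. There are 200 camera calls.

## Working session

There is one attempt and no reset: what is moved stays moved. The work goes in short steps, Python scripts to look and compute and a tool call to move; the robot and the scene stay as the last step left them, time stands still between calls to the robot, and variables do not carry over. Pictures are saved under pics/ and viewed, on a budget of 10 in all, crops included, one or two more only if the job needs it, and the job is handed in when it is done.

Besides the shell and the picture viewer there is one more tool, called after "Call:" as name(argument=value, ...) on one line, values as JSON. apply_moves: Moves the arm, as the interface text tells. Its arguments: {"type":"object","properties":{"series":{"type":"array","items":{"type":"array","items":{"type":"array","items":{"type":"number"}}}}},"required":["series"]}

```bash
mkdir -p pics; ls
cat > h.py <<'E'
import numpy as np, cv2
from workcell import ctrl
def grab(n,f=None):
    d=ctrl.get_image(n)
    if f: cv2.imwrite('pics/'+f,d['img'])
    return d
def ray(d,u,v,z):
    K=d['K'];T=d['cam_to_world']
    r=T[:3,:3]@np.linalg.solve(K,[u,v,1.]);o=T[:3,3]
    return o+r*(z-o[2])/r[2]
def proj(d,p):
    T=d['cam_to_world'];c=T[:3,:3].T@(np.array(p,float)-T[:3,3]);q=d['K']@c
    return q[:2]/q[2]
E
python3 - <<'E'
from h import *
import pickle
for n in('scene','top'):
    d=grab(n,n+'0.png');pickle.dump(d,open(n+'0.pkl','wb'));print(n,d['K'].round(1).tolist(),d['cam_to_world'].round(3).tolist())
o=ctrl.get_obs();print(o)
E
```

```text
pics
scene [[391.3, 0.0, 284.6], [0.0, 391.3, 220.2], [0.0, 0.0, 1.0]] [[0.82, -0.374, 0.434, 109.703], [-0.573, -0.544, 0.613, -508.218], [0.007, -0.751, -0.661, 811.411], [0.0, 0.0, 0.0, 1.0]]
top [[455.8, 0.0, 276.9], [0.0, 455.8, 209.8], [0.0, 0.0, 1.0]] [[-0.007, -0.991, 0.132, 438.775], [-1.0, 0.009, 0.012, 120.078], [-0.013, -0.132, -0.991, 1245.789], [0.0, 0.0, 0.0, 1.0]]
{'t': 0.1, 'qpos': array([ 1.12495604e+00,  4.23735356e-01,  1.63060041e+00,  1.28875125e-05,
        1.08860012e+00, -1.89975214e-02]), 'qvel': array([-0.00251879, -0.0018131 , -0.00364747, -0.00018939,  0.00014426,
       -0.00041431]), 'joint_torque': array([-3.97068652e-04, -5.45613992e+01, -2.74324626e+01,  6.45393273e-02,
        1.87251315e-02, -1.03161383e-05]), 'ee_pos': array([258.51562728, 568.50545317, 236.00273827]), 'orientation': array([-6.65345848e-01, -3.07000024e+00,  2.04888106e-03]), 'ft_force': array([ 0.19367296, -0.75989732, -1.30113227]), 'moment': array([-0.02476749,  0.04169885, -0.0312566 ]), 'width': 88.10250064419851}
```

View pics/scene0.png

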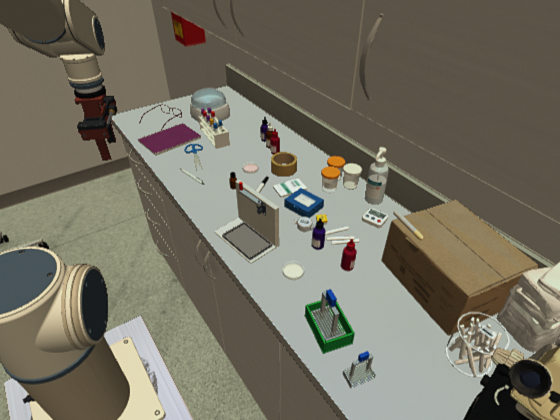

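View pics/top0.png

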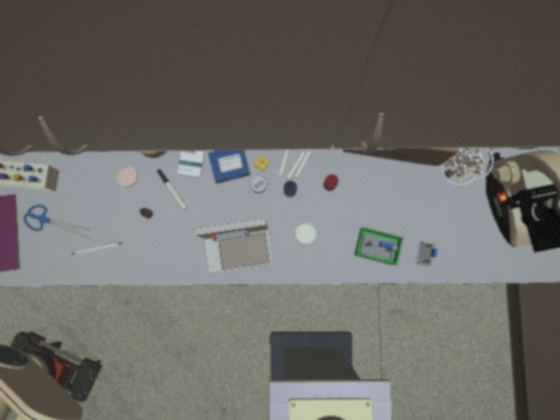

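Look-alikes: the rack in the green trough (scene 330,315; top 380,245) and a smaller one standing on the worktop (scene 360,368; top 427,252). The task's rack is the one in the trough. The stand is at scene 250,225 and top 235,245. I'll confirm this in an enlarged composite.

Run:
```python
from h import *
import pickle
S=pickle.load(open('scene0.pkl','rb'));T=pickle.load(open('top0.pkl','rb'))
def crop(d,x,y,w,h,W,H): return cv2.resize(d['img'][y:y+h,x:x+w],(W,H),interpolation=cv2.INTER_CUBIC)
a=np.hstack([crop(S,210,175,80,60,400,300),crop(S,295,280,100,75,400,300)])
b=np.hstack([crop(T,190,210,90,67,400,300),crop(T,350,215,90,67,400,300)])
cv2.imwrite('pics/c1.png',np.vstack([a,b]))
def blobs(d,lo,hi,amin=4,roi=None):
    h=cv2.cvtColor(d['img'],cv2.COLOR_BGR2HSV);m=cv2.inRange(h,lo,hi)
    n,_,s,c=cv2.connectedComponentsWithStats(m)
    return [(s[i][:5].tolist(),c[i].round(1).tolist()) for i in range(1,n) if s[i][4]>=amin and 180<c[i][0]<450 and 130<c[i][1]<400]
for d,n in((S,'S'),(T,'T')):
    print(n,'blue',blobs(d,(105,150,70),(125,255,255)))
    print(n,'red',blobs(d,(0,150,70),(8,255,255),2),blobs(d,(172,150,70),(180,255,255),2))
    print(n,'green',blobs(d,(50,120,40),(75,255,255),100))
h=cv2.cvtColor(T['img'],cv2.COLOR_BGR2HSV);m=cv2.inRange(h,(50,120,40),(75,255,255))
m[:, :340]=0
r=cv2.minAreaRect(cv2.findNonZero(m));print(r);
P=[ray(T,u,v,44) for u,v in cv2.boxPoints(r)];print(np.round(P,1).tolist(),np.mean(P,0))
```

```text
S blue [([285, 189, 38, 23, 277], [303.3, 199.9]), ([327, 290, 9, 16, 74], [331.7, 297.0]), ([359, 352, 10, 10, 59], [363.8, 355.9])]
S red [([272, 131, 1, 2, 2], [272.0, 131.5]), ([275, 130, 2, 3, 3], [275.3, 131.0]), ([276, 134, 1, 2, 2], [276.0, 134.5]), ([239, 182, 4, 8, 25], [240.3, 185.8]), ([378, 220, 2, 2, 4], [378.5, 220.5]), ([351, 239, 2, 1, 2], [351.5, 239.0]), ([347, 241, 7, 4, 8], [349.6, 242.0])] [([271, 131, 8, 11, 49], [274.4, 137.1]), ([274, 144, 3, 3, 6], [275.3, 144.8]), ([351, 240, 2, 1, 2], [351.5, 240.0]), ([344, 242, 12, 15, 111], [350.1, 249.7]), ([351, 259, 3, 2, 6], [352.0, 259.5])]
S green [([305, 301, 49, 52, 809], [329.8, 330.2])]
T blue [([381, 243, 11, 4, 29], [386.0, 244.6]), ([433, 250, 3, 6, 14], [434.0, 252.5])]
T red [([212, 236, 3, 2, 5], [212.8, 236.6])] []
T green [([357, 229, 44, 35, 248], [377.5, 243.8])]
((378.82354736328125, 246.2058868408203), (40.98851776123047, 26.678918838500977), 14.03624439239502)
[[479.7, -71.5, 44.0], [547.6, -90.5, 44.0], [520.6, -194.0, 44.0], [453.1, -174.3, 44.0]] [ 500.26619233 -132.56299641   44.        ]
```

View pics/c1.png

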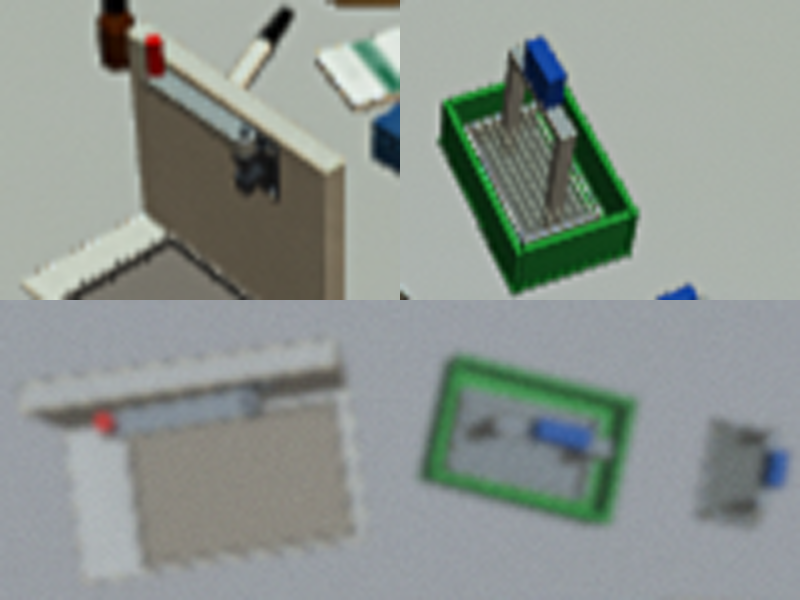

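The trough rack is the larger one, with its blue tab at scene 332,297 and top 386,245, so it is the one meant. The stand shows the folded hook with its red lug at scene 240,186 and top 213,237. Next I triangulate.

```bash
cat >> h.py <<'E'
def tri(S,s,T,t):
    A=[];b=[]
    for d,p in((S,s),(T,t)):
        R=d['cam_to_world'];r=R[:3,:3]@np.linalg.solve(d['K'],[*p,1.]);r/=np.linalg.norm(r)
        M=np.eye(3)-np.outer(r,r);A.append(M);b.append(M@R[:3,3])
    x=np.linalg.lstsq(np.vstack(A),np.hstack(b),rcond=None)[0]
    return x.round(1)
E
python3 - <<'E'
from h import *
import pickle
S=pickle.load(open('scene0.pkl','rb'));T=pickle.load(open('top0.pkl','rb'))
print('tab',tri(S,(331.7,297),T,(386,244.6)),ray(S,331.7,297,119),ray(T,386,244.6,126))
print('lug',tri(S,(240.3,185.8),T,(212.8,236.6)),ray(S,240.3,185.8,162),ray(T,212.8,236.6,165))
print('hinge',ray(S,259.5,201,150),ray(T,247.5,232.5,150))
c=lambda u,v:ray(T,190+u/400*90,210+v/300*67,149)
# plate top corners in T crop
for u,v in((20,82),(335,40),(343,85),(25,112)):print('plate',c(u,v))
for u,v in((86,278),(356,235)):print('base front',ray(T,190+u/400*90,210+v/300*67,3))
h=cv2.cvtColor(T['img'],cv2.COLOR_BGR2HSV);m=cv2.inRange(h,(105,120,60),(125,255,255));m[:,:340]=0;m[:,415:]=0
r=cv2.minAreaRect(cv2.findNonZero(m));print(r);q=cv2.boxPoints(r);P=[ray(T,u,v,133) for u,v in q];print(np.round(P,1).tolist(),np.mean(P,0))
m=cv2.inRange(cv2.cvtColor(S['img'],cv2.COLOR_BGR2HSV),(105,120,60),(125,255,255))
for (n,p) in (('petri',(306,234)),('violet',(290,188)),('saf',(331,182)),('oil',(146,212))):print(n,ray(T,*p,{'petri':14,'oil':60}.get(n,106)))
for n,b in (('tool ori',ctrl.get_obs()['orientation']),):print(cv2.Rodrigues(b)[0].round(3))
E
```

```text
tab [ 500.7 -134.5  122. ] [ 503.22368957 -133.25996514  119.        ] [ 499.71655619 -133.03650518  126.        ]
lug [519.7 286.9 158.7] [517.18023212 283.19472679 162.        ] [519.7678957  285.67066647 165.        ]
hinge [532.76188657 208.40678096 150.        ] [530.12161557 204.25463663 150.        ]
plate [541.3973785  332.72284611 149.        ]
plate [562.78514174 161.05096138 149.        ]
plate [538.33128655 156.79305687 149.        ]
plate [525.13468404 329.72543905 149.        ]
base front [435.82525989 318.7364476    3.        ]
base front [460.45684656 154.13625268   3.        ]
((386.26922607421875, 244.65386962890625), (11.374736785888672, 4.3145551681518555), 11.309932708740234)
[[496.9, -117.5, 133.0], [507.1, -119.9, 133.0], [501.5, -146.7, 133.0], [491.3, -144.3, 133.0]] [ 499.20420162 -132.09607423  133.        ]
petri [536.11186101  56.31106318  14.        ]
violet [646.1082062   99.84470738 106.        ]
saf [660.60509429  -4.40889208 106.        ]
oil [593.87293399 478.68231406  60.        ]
[[-0.91   0.414 -0.001]
 [ 0.414  0.91  -0.001]
 [ 0.    -0.001 -1.   ]]
```

```bash
cat >> h.py <<'E'
from scipy.spatial.transform import Rotation as Ro, Slerp
def ori(yaw,tilt):   # tool y along stand-like y at yaw (deg); tool leans back to robot by tilt
    c,s=np.cos(np.radians(yaw)),np.sin(np.radians(yaw));n=np.array([c,s,0]);u=np.array([-s,c,0])
    z=-np.array([0,0,1])*np.cos(np.radians(tilt))+n*np.sin(np.radians(tilt))
    return Ro.from_matrix(np.c_[np.cross(u,z),u,z])
def plan(wps,p=None,R=None):
    """wps: (pos, Ro, rows, grip); prints rounded rows, keeping track of the rounding"""
    o=ctrl.get_obs()
    p=np.array(o['ee_pos'] if p is None else p,float);R=Ro.from_rotvec(o['orientation']) if R is None else R
    out=[]
    for q,Q,n,g in wps:
        q=np.array(q,float);Q=R if Q is None else Q;p0=p.copy();sl=Slerp([0,1],Ro.concatenate([R,Q]))
        for k in range(1,n+1):
            sh=(R.inv().apply(p0+(q-p0)*k/n-p)/10).round(2);rv=np.degrees((R.inv()*sl(k/n)).as_rotvec()).round(1)
            p=p+R.apply(sh*10);R=R*Ro.from_rotvec(np.radians(rv));out.append([*(sh+0.).tolist(),*(rv+0.).tolist(),g])
    print(str(out).replace(' ','')); return p,R
E
python3 - <<'E'
from h import *
R=ori(8,25);z=R.as_matrix()[:,2]
plan([(np.array([519,285,172])-60*z,R,12,.45)])
E
```

```text
[[-2.78,-1.37,0.08,-0.6,-2.0,-2.7,0.45],[-2.7,-1.49,0.16,-0.6,-2.1,-2.6,0.45],[-2.63,-1.62,0.25,-0.6,-2.0,-2.7,0.45],[-2.53,-1.74,0.31,-0.6,-2.0,-2.6,0.45],[-2.45,-1.86,0.39,-0.6,-2.0,-2.7,0.45],[-2.33,-1.98,0.45,-0.6,-2.1,-2.7,0.45],[-2.23,-2.09,0.51,-0.6,-2.0,-2.6,0.45],[-2.11,-2.19,0.56,-0.6,-2.0,-2.7,0.45],[-1.98,-2.3,0.61,-0.6,-2.1,-2.6,0.45],[-1.85,-2.39,0.66,-0.6,-2.0,-2.7,0.45],[-1.72,-2.48,0.69,-0.6,-2.0,-2.7,0.45],[-1.57,-2.56,0.73,-0.6,-2.0,-2.6,0.45]]
```

Call:
apply_moves(series=[[[-2.78,-1.37,0.08,-0.6,-2.0,-2.7,0.45],[-2.7,-1.49,0.16,-0.6,-2.1,-2.6,0.45],[-2.63,-1.62,0.25,-0.6,-2.0,-2.7,0.45],[-2.53,-1.74,0.31,-0.6,-2.0,-2.6,0.45],[-2.45,-1.86,0.39,-0.6,-2.0,-2.7,0.45],[-2.33,-1.98,0.45,-0.6,-2.1,-2.7,0.45],[-2.23,-2.09,0.51,-0.6,-2.0,-2.6,0.45],[-2.11,-2.19,0.56,-0.6,-2.0,-2.7,0.45],[-1.98,-2.3,0.61,-0.6,-2.1,-2.6,0.45],[-1.85,-2.39,0.66,-0.6,-2.0,-2.7,0.45],[-1.72,-2.48,0.69,-0.6,-2.0,-2.7,0.45],[-1.57,-2.56,0.73,-0.6,-2.0,-2.6,0.45]]])

```text
t: 1.3
ee_pos: [494.6, 280.9, 226.7]
orientation: [-0.191, 2.698, 0.044]
ft_force: [-0.5, -0.1, -0.5]
width: 39.5
```

Run:
```python
from h import *
S=grab('scene');T=grab('top')
c=lambda d,x,y:cv2.resize(d['img'][y:y+75,x:x+100],(400,300),interpolation=cv2.INTER_CUBIC)
cv2.imwrite('pics/c2.png',np.hstack([c(S,190,140),c(T,180,200)]))
print(proj(S,[519,285,172]),proj(T,[519,285,172]))
R=ori(8,25);z=R.as_matrix()[:,2]
plan([(np.array([519,285,172]),R,4,.45)])
```

```text
[240.29705067 182.34659794] [212.6290096  236.70424791]
[[0.0,0.06,1.49,0.0,0.0,0.0,0.45],[0.0,0.07,1.49,0.0,0.0,-0.1,0.45],[0.0,0.06,1.49,0.0,0.0,0.0,0.45],[0.0,0.06,1.48,0.0,0.0,0.0,0.45]]
```

View pics/c2.png

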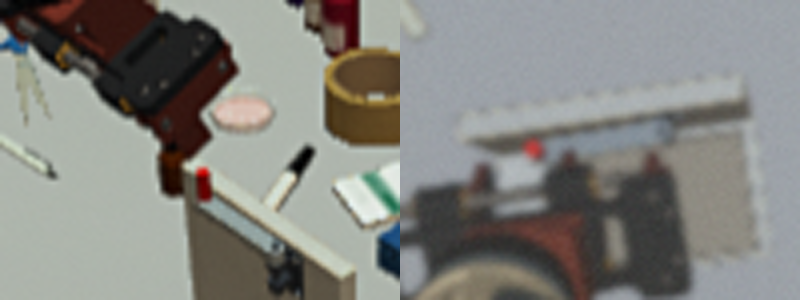

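Scene crop: lug at about (241,186) with the fingers just above and in front of it. Top crop: the two fingers straddle the lug. I'll descend and grip it.

Call:
apply_moves(series=[[[0,0.06,1.5,0,0,0,0.45],[0,0.06,1.5,0,0,0,0.45],[0,0.06,1.5,0,0,0,0.45],[0,0.06,1.5,0,0,0,0.45],[0,0,0,0,0,0,0.2],[0,0,0,0,0,0,0.1],[0,0,0,0,0,0,0.05],[0,0,0,0,0,0,0.05]]])

```text
t: 2.2
ee_pos: [518.2, 285.0, 172.6]
orientation: [-0.188, 2.702, 0.035]
ft_force: [6.4, -29.9, 8.6]
width: 11.2
```

Call:
apply_moves(series=[[[0,-0.2,0,0,0,0,0.05],[0,0,0,0,0,0,0.05]]])

```text
t: 2.4
ee_pos: [518.7, 283.8, 172.9]
orientation: [-0.187, 2.701, 0.04]
ft_force: [1.7, -10.8, 1.6]
width: 9.0
```

Run:
```python
from h import *
H=np.array([529,208.7]);a=lambda t:np.r_[H+75*np.array([np.cos(np.radians(98+t)),np.sin(np.radians(98+t))]),172.5]
plan([(a(t),None,1,.05) for t in range(8,98,8)])
```

```text
[[0.99,-0.15,-0.42,0.0,0.0,0.0,0.05],[0.93,-0.22,-0.43,0.0,0.0,0.0,0.05],[0.89,-0.36,-0.41,0.0,0.0,0.0,0.05],[0.84,-0.5,-0.39,0.0,0.0,0.0,0.05],[0.76,-0.61,-0.36,0.0,0.0,0.0,0.05],[0.68,-0.73,-0.31,0.0,0.0,0.0,0.05],[0.59,-0.83,-0.27,0.0,0.0,0.0,0.05],[0.47,-0.9,-0.22,0.0,0.0,0.0,0.05],[0.35,-0.97,-0.16,0.0,0.0,0.0,0.05],[0.23,-1.02,-0.11,0.0,0.0,0.0,0.05],[0.1,-1.04,-0.04,0.0,0.0,0.0,0.05],[-0.03,-1.05,0.01,0.0,0.0,0.0,0.05]]
```

Call:
apply_moves(series=[[[0.99,-0.15,-0.42,0,0,0,0.05],[0.93,-0.22,-0.43,0,0,0,0.05],[0.89,-0.36,-0.41,0,0,0,0.05],[0.84,-0.5,-0.39,0,0,0,0.05],[0.76,-0.61,-0.36,0,0,0,0.05]]])

```text
t: 2.9
ee_pos: [475.4, 258.6, 173.1]
orientation: [-0.187, 2.698, 0.039]
ft_force: [28.0, -20.9, -10.7]
width: 9.3
```

Run:
```python
from h import *
H=np.array([531.,207.5]);a=lambda t:np.r_[H+75*np.array([np.cos(np.radians(98+t)),np.sin(np.radians(98+t))]),172.5]
plan([(a(t),None,1,.05) for t in (44,52,60,68,76,84,91)])
```

```text
[[0.4,-0.44,-0.12,0.0,0.0,0.0,0.05],[0.64,-0.78,-0.3,0.0,0.0,0.0,0.05],[0.53,-0.86,-0.24,0.0,0.0,0.0,0.05],[0.41,-0.95,-0.19,0.0,0.0,0.0,0.05],[0.29,-0.99,-0.14,0.0,0.0,0.0,0.05],[0.17,-1.03,-0.07,0.0,0.0,0.0,0.05],[0.03,-0.92,-0.02,0.0,0.0,0.0,0.05]]
```

Call:
apply_moves(series=[[[0.2,-0.55,-0.1,0,0,0,0.05],[0.6,-0.8,-0.28,0,0,0,0.05],[0.53,-0.86,-0.24,0,0,0,0.05],[0.41,-0.95,-0.19,0,0,0,0.05]]])

```text
t: 3.3
ee_pos: [459.0, 227.8, 172.9]
orientation: [-0.189, 2.697, 0.048]
ft_force: [-3.3, 4.6, 0.6]
width: 8.9
```

Call:
apply_moves(series=[[[0.3,-1.0,-0.14,0,0,0,0.05],[0.17,-1.03,-0.07,0,0,0,0.05],[0.05,-0.9,-0.02,0,0,0,0.05],[0,-0.3,0,0,0,0,0.05],[0,0,0,0,0,0,0.05]]])

```text
t: 3.8
ee_pos: [457.4, 198.1, 172.9]
orientation: [-0.189, 2.695, 0.056]
ft_force: [-18.7, 31.7, 5.3]
width: 8.8
```

Call:
apply_moves(series=[[[0,0.2,0,0,0,0,0.3],[0,0,0,0,0,0,0.45],[0,0,0,0,0,0,0.45],[0,0,-2.5,0,0,0,0.45],[0,0,-3,0,0,0,0.45],[0,0,-3,0,0,0,0.45]]])

```text
t: 4.4
ee_pos: [421.4, 190.4, 249.2]
orientation: [-0.187, 2.701, 0.044]
ft_force: [0.6, -0.2, 0.9]
width: 39.4
```

Run:
```python
from h import *
print(ctrl.get_obs()['qpos'].round(2))
plan([([500,-133,195],ori(-13,0),12,.7)])
```

```text
[ 0.49  0.01  2.21 -0.29  0.52 -0.99]
[[-0.06,-2.76,0.52,0.4,2.1,1.7,0.7],[-0.17,-2.75,0.54,0.4,2.0,1.7,0.7],[-0.26,-2.75,0.55,0.4,2.1,1.7,0.7],[-0.36,-2.73,0.55,0.3,2.0,1.8,0.7],[-0.48,-2.71,0.56,0.4,2.1,1.7,0.7],[-0.57,-2.7,0.56,0.4,2.0,1.7,0.7],[-0.67,-2.67,0.55,0.4,2.1,1.7,0.7],[-0.76,-2.65,0.54,0.4,2.0,1.7,0.7],[-0.87,-2.61,0.54,0.4,2.1,1.7,0.7],[-0.96,-2.59,0.52,0.4,2.0,1.8,0.7],[-1.06,-2.56,0.5,0.3,2.1,1.7,0.7],[-1.16,-2.51,0.47,0.4,2.0,1.7,0.7]]
```

Call:
apply_moves(series=[[[-0.06,-2.76,0.52,0.4,2.1,1.7,0.7],[-0.17,-2.75,0.54,0.4,2.0,1.7,0.7],[-0.26,-2.75,0.55,0.4,2.1,1.7,0.7],[-0.36,-2.73,0.55,0.3,2.0,1.8,0.7],[-0.48,-2.71,0.56,0.4,2.1,1.7,0.7],[-0.57,-2.7,0.56,0.4,2.0,1.7,0.7],[-0.67,-2.67,0.55,0.4,2.1,1.7,0.7],[-0.76,-2.65,0.54,0.4,2.0,1.7,0.7],[-0.87,-2.61,0.54,0.4,2.1,1.7,0.7],[-0.96,-2.59,0.52,0.4,2.0,1.8,0.7],[-1.06,-2.56,0.5,0.3,2.1,1.7,0.7],[-1.16,-2.51,0.47,0.4,2.0,1.7,0.7]]])

```text
t: 5.6
ee_pos: [500.9, -133.8, 194.4]
orientation: [0.358, 3.121, 0.003]
ft_force: [1.2, -0.6, -1.2]
width: 61.5
```

Run:
```python
from h import *
S=grab('scene');T=grab('top')
c=lambda d,x,y:cv2.resize(d['img'][y:y+75,x:x+100],(400,300),interpolation=cv2.INTER_CUBIC)
cv2.imwrite('pics/c3.png',np.vstack([np.hstack([c(S,280,250),c(T,340,205)]),np.hstack([c(S,200,170),c(T,180,200)])]))
o=ctrl.get_obs();print(o['ee_pos'],proj(S,o['ee_pos']),proj(S,[500,-133,119]))
h=cv2.cvtColor(T['img'],cv2.COLOR_BGR2HSV);m=cv2.inRange(h,(0,150,70),(8,255,255));m[:,280:]=0;m[:,180:]*=1
n,_,s,ce=cv2.connectedComponentsWithStats(m)
for i in range(1,n):
    if 180<ce[i][0]<280 and 200<ce[i][1]<290: print('red T',ce[i],s[i][4],ray(T,*ce[i],170))
h=cv2.cvtColor(S['img'],cv2.COLOR_BGR2HSV);m=cv2.inRange(h,(105,150,70),(125,255,255))
n,_,s,ce=cv2.connectedComponentsWithStats(m)
for i in range(1,n):
    if s[i][4]>20: print('blue S',ce[i],s[i])
plan([([500,-133,122],ori(-13,0),4,.7)])
```

```text
[ 502.17309427 -135.09783683  194.14318944] [335.0278851  275.18858093] [330.4928516  297.59738661]
red T [248.5 263. ] 2 [456.70658904 200.26336254 170.        ]
blue S [303.48409894 200.        ] [285 189  37  23 283]
blue S [331.66233766 297.25974026] [327 290   9  17  77]
blue S [363.75       355.93333333] [359 352  10  10  60]
[[0.07,0.04,1.8,0.0,0.0,0.0,0.7],[0.07,0.03,1.81,0.0,0.0,-0.1,0.7],[0.06,0.04,1.8,0.0,0.1,0.0,0.7],[0.07,0.04,1.8,0.1,0.0,-0.1,0.7]]
```

View pics/c3.png

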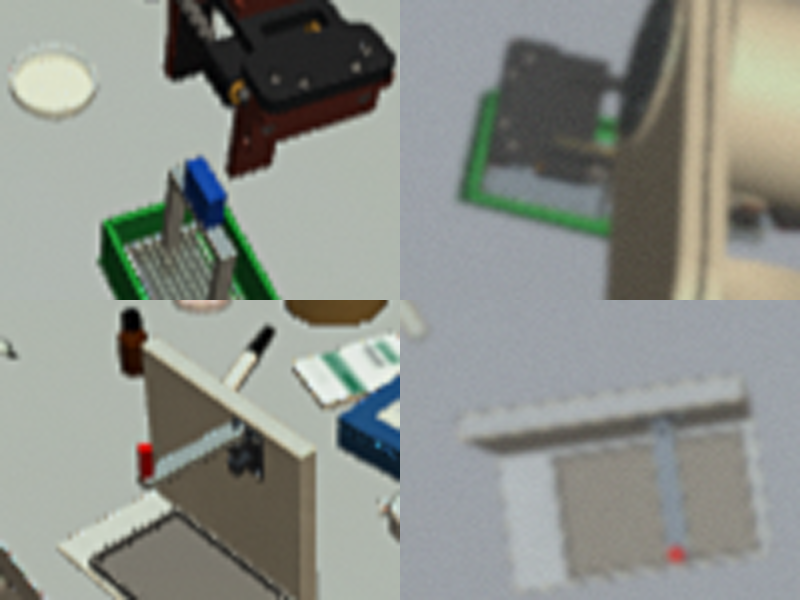

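The crops show the hook square out, with its lug at top (248,263), about (457,199) in world. The gripper stands above the tab (scene 332,297). I'll descend and grip.

Call:
apply_moves(series=[[[0.05,0.04,1.8,0,0,0,0.7],[0.05,0.04,1.8,0,0,0,0.7],[0.05,0.04,1.8,0,0,0,0.7],[0.05,0.04,1.8,0,0,0,0.7],[0,0,0,0,0,0,0.5],[0,0,0,0,0,0,0.2],[0,0,0,0,0,0,0.2],[0,0,0,0,0,0,0.2]]])

```text
t: 6.5
ee_pos: [500.3, -130.3, 123.6]
orientation: [0.354, 3.118, 0.001]
ft_force: [0.1, -0.7, 0.5]
width: 32.8
```

Call:
apply_moves(series=[[[0,0,0,0,0,0,0.2],[0,0,0,0,0,0,0.2],[0,0,0,0,0,0,0.2]]])

```text
t: 6.8
ee_pos: [500.1, -130.3, 123.2]
orientation: [0.354, 3.119, 0.002]
ft_force: [-1.3, -1.1, 6.3]
width: 29.6
```

Call:
apply_moves(series=[[[0,0,-1,0,0,0,0.2],[0,0,-1.5,0,0,0,0.2],[0,0,-1.5,0,0,0,0.2],[0,0,-1.5,0,0,0,0.2],[0,0,-1.5,0,0,0,0.2],[0,0,-1,0,0,0,0.2],[0,0,-0.6,0,0,0,0.2]]])

```text
t: 7.5
ee_pos: [499.7, -130.1, 209.5]
orientation: [0.354, 3.119, 0.002]
ft_force: [0.2, -0.3, -2.2]
width: 29.7
```

Run:
```python
from h import *
S=grab('scene')
c=lambda d,x,y:cv2.resize(d['img'][y:y+90,x:x+120],(480,360),interpolation=cv2.INTER_CUBIC)
cv2.imwrite('pics/c4.png',c(S,270,240))
o=ctrl.get_obs();print(o['ee_pos'],o['ft_force'],o['width'],o['qpos'].round(2))
# bail start ahead of lug on the arm's line
n=np.array([np.cos(np.radians(8)),np.sin(np.radians(8)),0]);seat=np.array([490.7,203.5,0])
st=seat-n*78;st[2]=o['ee_pos'][2]+2;print(st)
plan([(st,ori(8,0),16,.2)])
```

```text
[ 499.93074046 -130.19625039  209.94122729] [ 0.54255908 -0.18298561 -0.34379468] 29.910860997526694 [-0.28  0.3   1.89  0.    0.95 -1.62]
[413.45909064 192.64449813 211.94122729]
[[0.98,1.85,-0.01,0.0,0.0,-1.3,0.2],[0.94,1.86,-0.02,0.0,0.0,-1.3,0.2],[0.89,1.89,-0.01,0.0,0.0,-1.3,0.2],[0.85,1.91,-0.01,0.0,0.0,-1.3,0.2],[0.81,1.92,-0.01,0.0,0.1,-1.3,0.2],[0.76,1.95,-0.01,0.0,0.0,-1.4,0.2],[0.72,1.96,-0.02,0.0,0.0,-1.3,0.2],[0.67,1.98,-0.01,0.0,0.0,-1.3,0.2],[0.63,1.99,-0.01,0.0,0.0,-1.3,0.2],[0.58,2.01,-0.01,0.0,0.0,-1.3,0.2],[0.53,2.02,-0.01,0.0,0.0,-1.3,0.2],[0.49,2.03,-0.01,0.0,0.1,-1.3,0.2],[0.45,2.04,-0.01,0.0,0.0,-1.3,0.2],[0.39,2.05,-0.01,0.1,0.0,-1.3,0.2],[0.35,2.06,-0.02,0.0,0.0,-1.3,0.2],[0.31,2.07,-0.01,0.0,0.0,-1.4,0.2]]
```

View pics/c4.png

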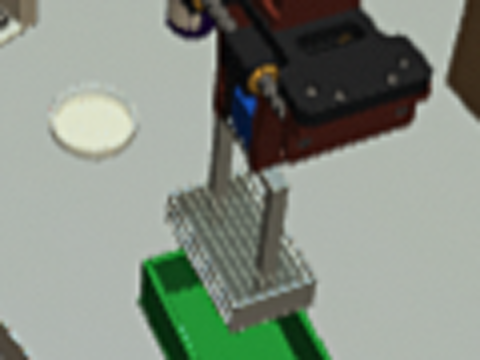

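Call:
apply_moves(series=[[[0.98,1.85,0,0,0,-1.3,0.2],[0.94,1.86,0,0,0,-1.3,0.2],[0.89,1.89,0,0,0,-1.3,0.2],[0.85,1.91,0,0,0,-1.3,0.2],[0.81,1.92,0,0,0,-1.3,0.2],[0.76,1.95,0,0,0,-1.4,0.2],[0.72,1.96,0,0,0,-1.3,0.2],[0.67,1.98,0,0,0,-1.3,0.2],[0.63,1.99,0,0,0,-1.3,0.2],[0.58,2.01,0,0,0,-1.3,0.2],[0.53,2.02,0,0,0,-1.3,0.2],[0.49,2.03,0,0,0,-1.3,0.2]]])

```text
t: 8.75
ee_pos: [434.0, 112.8, 208.2]
orientation: [-0.077, 3.14, 0.002]
ft_force: [0.1, 0.3, -1.5]
width: 30.0
```

Call:
apply_moves(series=[[[0.45,2.04,0,0,0,-1.3,0.2],[0.39,2.05,0,0,0,-1.3,0.2],[0.35,2.06,0,0,0,-1.3,0.2],[0.31,2.07,0,0,0,-1.4,0.2],[0,0,0,0,0,0,0.2]]])

```text
t: 9.25
ee_pos: [412.3, 194.2, 208.3]
orientation: [-0.224, 3.132, 0.002]
ft_force: [0.1, 0.4, -2.0]
width: 29.7
```

Run:
```python
from h import *
S=grab('scene');T=grab('top')
c=lambda d,x,y:cv2.resize(d['img'][y:y+90,x:x+100],(400,360),interpolation=cv2.INTER_CUBIC)
cv2.imwrite('pics/c5.png',np.hstack([c(S,170,170),c(T,190,200)]))
o=ctrl.get_obs();print(o['ee_pos'],o['ft_force'],o['width'],Ro.from_rotvec(o['orientation']).as_matrix().round(3).tolist())
n=np.array([np.cos(np.radians(8)),np.sin(np.radians(8)),0]);seat=np.array([490.7,203.5,o['ee_pos'][2]])
plan([(seat,ori(8,0),8,.2)])
```

```text
[412.65378149 192.61481566 208.34500772] [-0.65354372  0.01181067 -2.25702373] 29.6298489332998 [[-0.99, -0.141, 0.001], [-0.141, 0.99, 0.001], [-0.001, 0.0, -1.0]]
[[-0.99,0.0,0.0,0.0,0.0,0.0,0.2],[-0.98,-0.01,0.0,0.0,0.0,0.0,0.2],[-0.99,0.0,0.0,0.0,0.0,0.0,0.2],[-0.98,0.0,0.0,0.0,0.0,0.0,0.2],[-0.99,0.0,0.01,0.0,0.0,0.1,0.2],[-0.98,0.0,0.0,0.0,0.1,0.0,0.2],[-0.99,-0.01,0.0,0.0,0.0,0.0,0.2],[-0.98,0.0,0.0,0.0,0.0,0.0,0.2]]
```

View pics/c5.png

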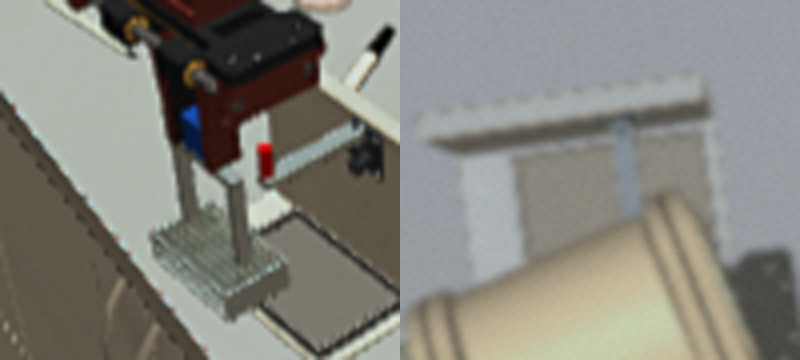

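The rack hangs upright in the gripper in front of the lug (scene 236,210), square to the arm. I'll raise it slightly and go in over the arm.

Call:
apply_moves(series=[[[0,0,-0.4,0,0,0,0.2],[-1,0,0,0,0,0,0.2],[-1,0,0,0,0,0,0.2],[-1,0,0,0,0,0,0.2],[-1,0,0,0,0,0,0.2]]])

```text
t: 9.85
ee_pos: [453.9, 198.2, 212.8]
orientation: [-0.219, 3.132, 0.002]
ft_force: [0.0, -0.3, -2.3]
width: 30.0
```

Call:
apply_moves(series=[[[-1,0,0,0,0,0,0.2],[-1,0,0,0,0,0,0.2],[-1,0,0,0,0,0,0.2],[-0.9,0,0,0,0,0,0.2],[0,0,0,0,0,0,0.2]]])

```text
t: 10.35
ee_pos: [492.5, 204.0, 212.9]
orientation: [-0.22, 3.131, 0.002]
ft_force: [0.2, -0.1, -1.5]
width: 29.9
```

Run:
```python
from h import *
S=grab('scene');T=grab('top')
c=lambda d,x,y:cv2.resize(d['img'][y:y+90,x:x+100],(400,360),interpolation=cv2.INTER_CUBIC)
cv2.imwrite('pics/c6.png',np.hstack([c(S,200,160),c(T,190,200)]))
o=ctrl.get_obs();print(o['ee_pos'],o['ft_force'],o['width'])
```

```text
[491.06268107 203.73155545 212.72626916] [-1.12509325  0.57473549 -2.66574332] 29.981343897573602
```

View pics/c6.png

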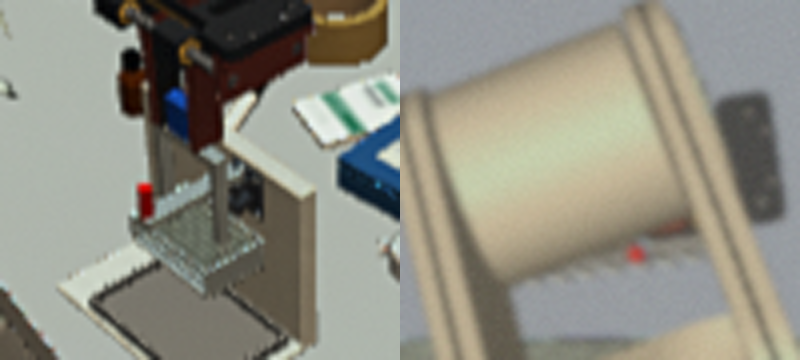

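The arm passes through the bail, and the lug at scene (236,210) is unmoved. I'll lower it.

Call:
apply_moves(series=[[[0,0,0.8,0,0,0,0.2],[0,0,0.8,0,0,0,0.2],[0,0,0.8,0,0,0,0.2],[0,0,0.6,0,0,0,0.2],[0,0,0.3,0,0,0,0.2],[0,0,0.2,0,0,0,0.2],[0,0,0.1,0,0,0,0.2],[0,0,0,0,0,0,0.2]]])

```text
t: 11.25
ee_pos: [491.4, 203.9, 177.0]
orientation: [-0.22, 3.132, 0.002]
ft_force: [0.1, -0.5, -1.8]
width: 29.8
```

Call:
apply_moves(series=[[[0,0,0.1,0,0,0,0.2],[0,0,0.05,0,0,0,0.2],[0,0,0,0,0,0,0.2]]])

```text
t: 11.55
ee_pos: [491.5, 203.9, 175.6]
orientation: [-0.22, 3.131, 0.002]
ft_force: [-1.2, 0.0, -2.5]
width: 30.0
```

Call:
apply_moves(series=[[[0,0,0.1,0,0,0,0.2],[0,0,0.1,0,0,0,0.2],[0,0,0,0,0,0,0.2]]])

```text
t: 11.85
ee_pos: [491.7, 203.9, 175.2]
orientation: [-0.22, 3.131, 0.002]
ft_force: [-4.8, -3.0, 15.3]
width: 29.9
```

Call:
apply_moves(series=[[[0,0,-0.1,0,0,0,0.2],[0,0,0,0,0,0,0.36],[0,0,0,0,0,0,0.4],[0,0,0,0,0,0,0.5],[0,0,0,0,0,0,0.6],[0,0,0,0,0,0,0.6],[0,0,-0.5,0,0,0,0.6],[0,0,-1,0,0,0,0.6],[0,0,-2,0,0,0,0.6],[0,0,-2.5,0,0,0,0.6],[0,0,-2.5,0,0,0,0.6],[0,0,-2,0,0,0,0.6]]])

```text
t: 13.05
ee_pos: [491.5, 203.8, 281.9]
orientation: [-0.22, 3.13, 0.003]
ft_force: [-0.1, 0.7, 0.6]
width: 52.8
```

Call:
apply_moves(series=[[[2,0,-1,0,0,0,0.6],[3,0,0,0,0,0,0.6],[3,0,0,0,0,0,0.6],[0,0,0,0,0,0,0.6],[0,-3,0,0,0,0,0.6],[0,-4,0,0,0,0,0.6],[0,-4,0,0,0,0,0.6],[0,-4,0,0,0,0,0.6],[0,-4,0,0,0,0,0.6],[0,-4,0,0,0,0,0.6],[0,0,0,0,0,0,0.6],[0,0,0,0,0,0,0.6]]])

```text
t: 14.25
ee_pos: [444.7, -36.0, 289.6]
orientation: [-0.216, 3.131, 0.002]
ft_force: [1.2, 0.9, 0.7]
width: 52.4
```

Run:
```python
from h import *
S=grab('scene');T=grab('top')
c=lambda d,x,y:cv2.resize(d['img'][y:y+90,x:x+100],(400,360),interpolation=cv2.INTER_CUBIC)
cv2.imwrite('pics/c7.png',np.hstack([c(S,200,160),c(T,190,200)]))
def blue(d):
    m=cv2.inRange(cv2.cvtColor(d['img'],cv2.COLOR_BGR2HSV),(105,130,60),(125,255,255));n,_,s,ce=cv2.connectedComponentsWithStats(m)
    return [(ce[i].round(1),s[i][4]) for i in range(1,n) if s[i][4]>8 and 200<ce[i][0]<290 and 170<ce[i][1]<270]
print(blue(S),blue(T));o=ctrl.get_obs();print(o['ee_pos'],o['ft_force'],o['t'])
S2=grab('scene');print(blue(S2), 'expected tab centre',proj(S,[491,203.7,172]),proj(T,[491,203.7,186]))
```

```text
[(array([247.5, 199.8]), np.int32(66)), (array([287., 199.]), np.int32(11))] [(array([246.5, 247.6]), np.int32(34))]
[444.25967477 -34.6568091  289.28714132] [-0.18575867  0.41994643  0.07325162] 14.35
[(array([247.7, 199.8]), np.int32(64)), (array([286.7, 198.7]), np.int32(10))] expected tab centre [246.63373626 200.97388696] [246.5255513  248.03071292]
```

View pics/c7.png

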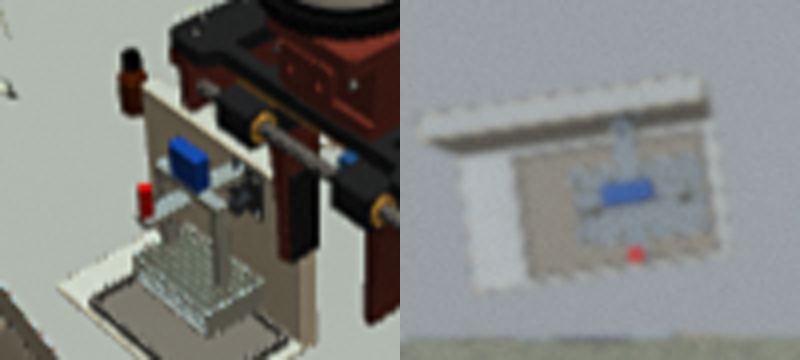

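The rack hangs upright and square on the hook, with the tab at scene (248,200) and top (247,248), where expected. The robot is clear. I'll let it settle and hand in.

Call:
apply_moves(series=[[[0,0,0,0,0,0,0.6],[0,0,0,0,0,0,0.6],[0,0,0,0,0,0,0.6],[0,0,0,0,0,0,0.6],[0,0,0,0,0,0,0.6],[0,0,0,0,0,0,0.6],[0,0,0,0,0,0,0.6],[0,0,0,0,0,0,0.6]]])

```text
t: 15.2
ee_pos: [444.0, -35.3, 289.0]
orientation: [-0.22, 3.132, 0.002]
ft_force: [-0.3, 0.2, 0.8]
width: 52.7
```

```bash
python3 -c "
from h import *
print(ctrl.get_obs()['ft_force']);print(ctrl.close_job())"
```

```text
[-0.30620601  0.16659037  0.82647313]
the job is handed in; nothing more can be done
None
```

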